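# Load a tee bracket under the lip of a welding jig

### The job

Load the long tee bracket (the one with the longer base) into the welding jig: tilt it so that one end of its base goes down under the jig's overhanging lip, then level it so that the base lies flat on the floor of the pocket, and only then let go. Leave the short tee and the pipe stub where they are.

Things in the scene. Friction and masses are not known exactly. Their poses are not given: they have to be found in the camera images.
- jig: Grey box-shaped jig fixed to the bench. Origin: pocket centre at bench level, z up. Pocket inside: 130 (x) by 80 (y), floor 8 above bench, walls 10 thick, tops 34 above bench. A dark lip plate on the -x end (the robot's side): underside 34, top 40 above bench (bolts to 44), overhangs the pocket by 30, leaving an opening x -35 to +65, shorter than the long tee. All in mm.
- long_tee_mid (a point): Loose bare steel tee bracket, about 0.5 kg: base plate 110 mm (x) by 60 (y), 6 thick; across its middle an upright web 8 thick (x), 50 wide (y), 70 tall, so 76 high in all. Point: its centre, 38 mm above the underside, inside the web. x along the base, z up. Same either way round.
- short_tee_mid (a point): Bystander steel tee, not to be moved: like the long one, with the same web, but its base is only 60 by 60 mm. Point: its centre, 38 mm above the underside. z up, x across the web.
- pipe_mid (a point): Bystander copper pipe stub standing on end, not to be moved: 48 mm across, 45 mm high. Point: its centre, half-way up.
Mind the look-alikes: they are no part of the job. What is shaped like the part that bears long_tee_mid but orange or pink is not meant. Several things have the shape of the jig; the one meant has the colours described above.

How it is judged:
By the outcome, as a careful person would: the job done as asked, in the order asked, and still so for the second after the job is handed in, with the robot touching nothing.
It also fails if it takes over 42 s, if anything falls off the work surface, if the arm or the gripper's body presses on something with over 40 N, if the wrist force passes 120 N, or if a joint passes its speed limit or range.

### The arm

A 6-joint arm with a two-finger parallel gripper is mounted at the origin on the work surface. World frame = base frame: x ahead of the robot, y to its left, z up, the work surface at z = 0. Lengths are in m, angles in rad, forces in N, time in s.
With the tool pointing down it reaches from about 0.3 to 0.775 m from the base axis. Payload 14.6 kg.
Tool frame: the origin (TCP) lies midway between the tips of the shut fingers; the grasp point (between the pads) lies 19 mm behind it (ctrl.hold_point_z is the distance from the TCP to the grasp point, in m); z points along the fingers, x is the direction in which the jaws open and shut, and the axes are right-handed (so a half turn about z gives the same grasp; the last joint's range is limited). The gripper opens to 94 mm and grips with 3 to 60 N. Pads are 16 mm wide; open, the fingers measure 119 mm over their backs; the gripper's body (75 mm by 177 mm) begins 78 mm behind the grasp point.
Start: joints at [-1.376, 0.3, 1.521, -0, 1.321, -0.067], TCP at [0.142, -0.531, 0.205] pointing down, gripper open.
Joint ranges: [-3.03, 3.03], [-0.79, 2.21], [0.23, 2.52], [-1.04, 4.18], [0, 3.07], [-2.55, 2.55]. Speed limits (rad/s): [2.22, 2.22, 2.57, 3.14, 3.14, 3.14].

### API

Orientations are given as [roll, pitch, yaw] about the fixed x, y, z axes, in that order (R = Rz(yaw) Ry(pitch) Rx(roll)).
In Python, from station import ctrl, viewer, ticket, nets gives the robot as it stands.
- The arm moves only by the tool carry_out, never from a script. Its argument "commands" is one flat list of numbers, 7 for each row, row after row: the closure, from -1 (fully open) to 1 (shut), so that 0 is half open, then the shift along the world's x, y, z in cm, then the turn, a rotation vector about the world's x, y, z in rad. In form: [gripper, tx, ty, tz, ax, ay, az, gripper, tx, ty, tz, ax, ay, az, ...]. A call has 1 to 12 rows; each row is the pose to reach, as a shift and turn from the pose measured when the call began; what a row does not reach only later rows make up. A row lasts 1/12 s, in which the tool goes at most 41.7 mm and 7.16 degrees, less where a joint would pass 70% of its speed; a pose out of reach is approached as far as the arm can. A call with a gripper value outside its range is refused whole. The fingers move at their own pace and stop on an object; "force" is the grip in N (left out, the last holds). Time passes only in rows, so rows that repeat a pose let the fingers close. It gives the time, the measured TCP pose, the force and the opening at its end, in the units of the state.
- ctrl.get_obs(): the state, without advancing time (a new reading comes with each control period).
- viewer.camera(name): name is "scene" or "top" or "wrist"; returns (picture, depth): 480x640x3 uint8, blue, green, red; 480x640 float32, m along the optical axis (not along the pixel's ray), 0 where there is no reading.
- viewer.camera_info(name): a dict with "fx", "fy", "cx", "cy" (pixels), "D" ([k1, k2, p1, p2, k3] as OpenCV has them; the pictures are not rectified), "R" (3x3) and "t" (3): a world point X has camera coordinates R X + t. Camera axes: x right, y down, z forward; pixel columns grow to the right and rows downward; lengths in m; the calibration is good to about 2 mm. A picture is of the moment at which its call begins: read the wrist's pose just before it. camera_info takes no time and is no camera call; for the wrist camera it gives the pose at the moment of the call.
- ticket.hand_in(): hands the job in, once; it reports no verdict.
Trained networks look in the newest picture that a camera, given by its name, has taken for a name from the list of things; names that differ only in an ending like _2 or _b are one class to them, and where a whole thing is asked for, a point or a joint stands for the part that bears it (a point fixed in the world has none). Each returns a list of dicts, best first, with "confidence" (0 to 1); they miss things now and then, are a little off and sometimes report something else, mostly with a low value. They report only what shows in the picture. A call takes as long as a camera call. They do not tell look-alikes from the thing itself.
- nets.silhouettes(camera, thing): "region" (480x640 bool, what is visible of it) and "extent" ([left, top, right, bottom] in pixels, round what is visible of it).
The state is a dict: "time_s": time; "qpos": joint angles; "joint_vel": joint speeds; "tau": joint torques, N m; "ee_pos": TCP position; "eef_rot": TCP orientation; "force": force on the tool from outside, world axes, zero at the start; "moment": the same for the moment, N m; "grip_width": finger opening in m.
Only numpy, scipy, OpenCV 4.12 (cv2) and the standard library are available. Lean on these libraries where they do the work, as an engineer would, in place of code of your own. Each camera call takes 0.05 s, during which the arm holds its last target. There are 200 camera calls.

## Working session

There is one attempt and no reset: what is moved stays moved. The work goes in short steps, Python scripts to look and compute and a tool call to move; the robot and the scene stay as the last step left them, time stands still between calls to the robot, and variables do not carry over. Pictures are saved under pics/ and viewed, about 8 in all and at most 12, crops included, and the job is handed in when it is done.

Besides the shell and the picture viewer there is one more tool, called after "Request:" by a JSON object that holds its "op" and its "data", one argument or row to a line. carry_out: Moves the arm, as the interface text tells. Its arguments: {"type":"object","properties":{"commands":{"type":"array","items":{"type":"number"}},"force":{"type":"number"}},"required":["commands"]}

```bash
mkdir -p pics; ls
cat > h.py <<'E'
import numpy as np, cv2
from station import ctrl, viewer, ticket, nets
def cloud(name):
    ci=viewer.camera_info(name); im,d=viewer.camera(name)
    K=np.array([[ci['fx'],0,ci['cx']],[0,ci['fy'],ci['cy']],[0,0,1.]])
    v,u=np.mgrid[:480,:640]
    p=cv2.undistortPoints(np.stack([u,v],-1).reshape(-1,1,2).astype(np.float64),K,np.array(ci['D'],float)).reshape(480,640,2)
    P=np.dstack([p*d[...,None],d])
    W=(P-np.array(ci['t']))@np.array(ci['R'])
    W[d<=0]=np.nan
    return im,d,W
E
python3 - <<'E'
from h import *
for n in('top','scene'):
    im,d,W=cloud(n); cv2.imwrite(f'pics/{n}1.png',im); np.savez(f'/tmp/{n}1.npz',im=im,W=W)
    for t in('jig','long_tee_mid','short_tee_mid','pipe_mid'):
        for r in nets.silhouettes(n,t)[:5]:
            m=r['region']; w=W[m]; w=w[~np.isnan(w[:,0])]
            print(n,t,round(r['confidence'],2),np.round(r['extent']),m.sum(),np.round(np.median(w,0),3) if len(w) else '', np.round(np.percentile(w[:,2],98),3) if len(w) else '', im[m].mean(0).round())
print(ctrl.get_obs())
E
```

```text
pics
top jig 0.75 [377. 115. 450. 194.] 3966 [ 0.691 -0.125  0.014] 0.043 [ 62. 165. 172.]
top jig 0.74 [295. 155. 368. 232.] 3894 [0.602 0.061 0.011] 0.043 [130. 126. 119.]
top long_tee_mid 0.92 [122. 258. 177. 287.] 1570 [0.438 0.43  0.006] 0.076 [ 36. 105. 199.]
top long_tee_mid 0.7 [199. 298. 255. 355.] 1516 [0.327 0.264 0.006] 0.077 [157. 126. 211.]
top long_tee_mid 0.55 [197. 225. 241. 278.] 1505 [0.478 0.285 0.006] 0.077 [181. 175. 171.]
top long_tee_mid 0.5 [470. 141. 503. 170.] 476 [ 0.681 -0.274  0.029] 0.047 [37. 52. 86.]
top short_tee_mid 0.61 [479. 248. 522. 281.] 870 [ 0.45  -0.302  0.006] 0.077 [182. 176. 172.]
top pipe_mid 0.92 [469. 142. 500. 169.] 430 [ 0.679 -0.272  0.03 ] 0.047 [31. 46. 80.]
scene jig 0.92 [313. 232. 393. 314.] 3997 [0.601 0.058 0.013] 0.042 [106. 103.  99.]
scene jig 0.87 [259. 315. 345. 410.] 5061 [ 0.693 -0.127  0.01 ] 0.043 [ 28. 151. 169.]
scene long_tee_mid 0.98 [329. 127. 376. 165.] 952 [0.333 0.26  0.006] 0.076 [126. 100. 181.]
scene long_tee_mid 0.84 [409. 124. 460. 167.] 1048 [0.445 0.429 0.008] 0.076 [ 30.  85. 163.]
scene long_tee_mid 
[... 238 characters left out ...]
3 ] 0.047 [ 65.  79. 107.]
{'time_s': 0.5, 'qpos': array([-1.37558186e+00,  2.99885816e-01,  1.52101863e+00,  1.10243822e-05,
        1.32073267e+00, -6.65803790e-02]), 'joint_vel': array([ 8.69565239e-05, -1.38100852e-03,  9.66134305e-04, -8.25490434e-04,
        5.42736954e-04,  6.56062069e-05]), 'tau': array([ 8.15537487e-05, -5.31342065e+01, -3.52739346e+01,  7.08193635e-02,
        2.15062592e-02, -1.47700024e-05]), 'ee_pos': array([ 0.14235339, -0.53123148,  0.20544547]), 'eef_rot': array([-3.14157904e+00,  4.36612867e-05, -1.30900421e+00]), 'force': array([0.46928941, 0.22345017, 0.36139889]), 'moment': array([-0.02769565,  0.01049599,  0.0466886 ]), 'grip_width': 0.09395910850141435}
```

View pics/top1.png

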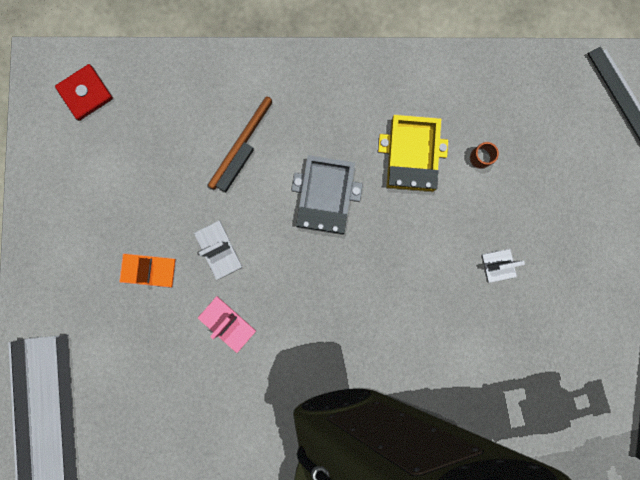

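Run:
```python
import numpy as np,cv2
for n in('top','scene'):
    z=np.load(f'/tmp/{n}1.npz');W=z['W'];im=z['im'].astype(int)
    X,Y,Z=np.moveaxis(W,-1,0)
    def rect(m,l):
        p=W[m][:,:2]; print(n,l,m.sum(),[np.round(q,4) for q in cv2.minAreaRect((p*1000).astype(np.float32))])
    near=(np.hypot(X-.478,Y-.285)<.09)
    rect(near&(Z>.071)&(Z<.085),'web'); rect(near&(Z>.0035)&(Z<.010),'base')
    j=(np.hypot(X-.602,Y-.061)<.12)
    rect(j&(Z>.0375)&(Z<.0425),'lip'); rect(j&(Z>.028)&(Z<.0425),'walls'); rect(j&(Z>.005)&(Z<.0105),'floor')
    print(np.histogram(Z[j],bins=np.arange(-.004,.05,.003)))
```

```text
top web 115 [array([481.1558, 287.0646]), array([ 8.9178, 49.4019]), np.float64(26.0125)]
top base 1200 [array([477.0698, 286.5071]), array([165.4772, 172.9682]), np.float64(38.9674)]
top lip 732 [array([595.3497,  60.8127]), array([ 99.4416, 148.8177]), np.float64(81.4919)]
top walls 1585 [array([596.3792,  60.4113]), array([100.0716, 151.0315]), np.float64(81.2676)]
top floor 1698 [array([596.9065,  62.3578]), array([210.6075, 212.8958]), np.float64(41.7362)]
(array([1957, 2955,  897, 1023,  740,  151,   58,   28,   25,   25,   30,
        143,  404,  354,  523,  203,   36]), array([-0.004, -0.001,  0.002,  0.005,  0.008,  0.011,  0.014,  0.017,
        0.02 ,  0.023,  0.026,  0.029,  0.032,  0.035,  0.038,  0.041,
        0.044,  0.047]))
scene web 75 [array([483.677 , 285.1284]), array([ 8.2019, 52.1457]), np.float64(27.0045)]
scene base 826 [array([486.1701, 289.9295]), array([136.1194, 151.5964]), np.float64(54.1608)]
scene lip 709 [array([594.5199,  58.6595]), array([100.6009, 142.8568]), np.float64(80.8728)]
scene walls 1599 [array([597.6121,  58.5519]), array([101.2566, 150.9088]), np.float64(81.6918)]
scene floor 1741 [array([610.0399,  50.8503]), array([189.7852, 142.946 ]), np.float64(29.9484)]
(array([1401, 3284,  625, 1020,  762,  143,   95,   64,   54,   61,   74,
        123,  516,  292,  521,  162,   10]), array([-0.004, -0.001,  0.002,  0.005,  0.008,  0.011,  0.014,  0.017,
        0.02 ,  0.023,  0.026,  0.029,  0.032,  0.035,  0.038,  0.041,
        0.044,  0.047]))
```

The top view shows the grey long tee at pixel (218,250), with the pink and orange ones next to it as look-alikes. The grey jig is at (326,194) with its lip on the robot's side, and the yellow jig is a decoy. Fits: the tee is at (0.482, 0.286) with yaw 26.5°. The jig is at (0.597, 0.060) with yaw -8.6°, and its outline measures 151 x 100 mm, as it should.

Request:
{"op": "carry_out", "data": {
  "commands": [-1,16,22,4,0,0,0.5,-1,31,43,4.5,0,0,0.9,-1,31,43,4.5,0,0,0.9,-1,31,43,4.5,0,0,0.9,-1,31,43,4.5,0,0,0.9,-1,31,43,4.5,0,0,0.9,-1,31,43,4.5,0,0,0.9,-1,31,43,4.5,0,0,0.9,-1,31,43,4.5,0,0,0.9,-1,31,43,4.5,0,0,0.9,-1,31,43,4.5,0,0,0.9,-1,31,43,4.5,0,0,0.9],
  "force": 40
}}

```text
time_s: 1.5
ee_pos: [0.4344, -0.1252, 0.2483]
eef_rot: [-3.142, -0.001, -0.409]
force: [-0.2, -0.7, 0.3]
grip_width: 0.094
```

Request:
{"op": "carry_out", "data": {
  "commands": [-1,4.8,41.1,-4,0,0,0.87,-1,4.8,41.1,-4,0,0,0.87,-1,4.8,41.1,-4,0,0,0.87,-1,4.8,41.1,-4,0,0,0.87,-1,4.8,41.1,-4,0,0,0.87,-1,4.8,41.1,-4,0,0,0.87,-1,4.8,41.1,-4,0,0,0.87,-1,4.8,41.1,-4,0,0,0.87,-1,4.8,41.1,-4,0,0,0.87,-1,4.8,41.1,-4,0,0,0.87,-1,4.8,41.1,-4,0,0,0.87,-1,4.8,41.1,-4,0,0,0.87]
}}

```text
time_s: 2.5
ee_pos: [0.4819, 0.2873, 0.2075]
eef_rot: [3.142, 0.001, 0.464]
force: [0.5, -0.4, 1.1]
grip_width: 0.0939
```

```bash
cat > fit.py <<'E'
from h import *
def rect(W,m,l):
    p=(W[m][:,:2]*1000).astype(np.float32)
    if len(p)>5: print(l,len(p),[np.round(q,1) for q in cv2.minAreaRect(p)])
def tee(n,x,y):
    im,d,W=cloud(n); X,Y,Z=np.moveaxis(W,-1,0)
    m=np.hypot(X-x,Y-y)<.07
    rect(W,m&(Z>.070)&(Z<.085),n+' web'); rect(W,m&(Z>.0045)&(Z<.009),n+' base')
    return im
E
python3 - <<'E'
from fit import *
print({k:np.round(v,4) for k,v in ctrl.get_obs().items() if k in('ee_pos','eef_rot','time_s')})
im=tee('wrist',.482,.286); cv2.imwrite('pics/w1.png',im)
E
```

```text
{'time_s': np.float64(2.5), 'ee_pos': array([0.4819, 0.2873, 0.2075]), 'eef_rot': array([3.1416e+00, 7.0000e-04, 4.6390e-01])}
wrist web 488 [array([480.8, 287. ]), array([ 7.1, 50. ]), np.float64(26.4)]
wrist base 4986 [array([480.3, 286.8]), array([110.3,  60.2]), np.float64(26.5)]
```

View pics/w1.png

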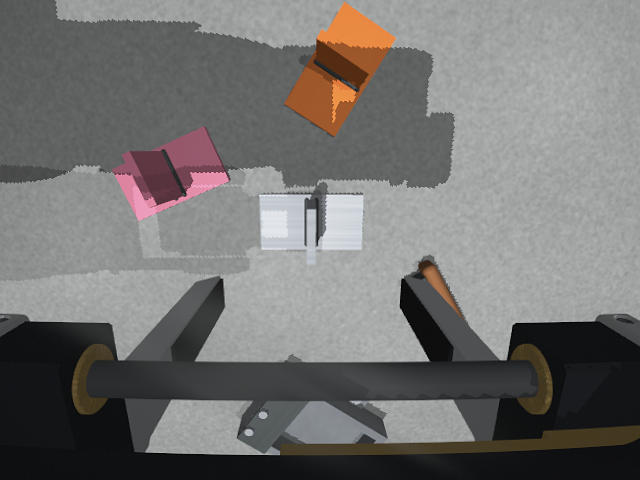

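The wrist view shows the grey tee at about (312,222), aligned with the jaws. Its base measures 110 x 60 mm, so it is the long one. Centre: (0.4805, 0.287).

Request:
{"op": "carry_out", "data": {
  "commands": [-1,-0.13,0,-4,0,0,0,-1,-0.13,0,-8,0,0,0,-1,-0.13,0,-12,0,0,0,-1,-0.13,0,-15,0,0,0,-1,-0.13,0,-16.4,0,0,0,-1,-0.13,0,-16.4,0,0,0,1,-0.13,0,-16.4,0,0,0,1,-0.13,0,-16.4,0,0,0,1,-0.13,0,-16.4,0,0,0,1,-0.13,0,-16.4,0,0,0,1,-0.13,0,-16.4,0,0,0,1,-0.13,0,-16.4,0,0,0],
  "force": 50
}}

```text
time_s: 3.55
ee_pos: [0.4811, 0.2861, 0.0445]
eef_rot: [3.141, -0.001, 0.462]
force: [-0.0, -0.3, -0.0]
grip_width: 0.0577
```

Request:
{"op": "carry_out", "data": {
  "commands": [1,0,0,0,0,0,0,1,0,0,0,0,0,0,1,0,0,0,0,0,0,1,0,0,0,0,0,0]
}}

```text
time_s: 3.88
ee_pos: [0.4811, 0.2861, 0.0445]
eef_rot: [3.141, -0.001, 0.462]
force: [-0.2, 0.8, -0.5]
grip_width: 0.0303
```

Request:
{"op": "carry_out", "data": {
  "commands": [1,0,0,0,0,0,0,1,0,0,0,0,0,0,1,0,0,0,0,0,0,1,0,0,0,0,0,0,1,0,0,0,0,0,0]
}}

```text
time_s: 4.3
ee_pos: [0.4811, 0.2862, 0.0445]
eef_rot: [3.141, -0.001, 0.462]
force: [0.9, 0.6, -0.7]
grip_width: 0.0074
```

Request:
{"op": "carry_out", "data": {
  "commands": [1,0,0,1,0,0,0,1,0,0,3,0,0,0,1,0,0,6,0,0,0,1,0,0,9,0,0,0,1,0,0,11,0,0,0,1,0,0,11,0,0,0]
}}

```text
time_s: 4.8
ee_pos: [0.4824, 0.2868, 0.159]
eef_rot: [3.142, -0.007, 0.462]
force: [1.5, 0.4, -5.3]
grip_width: 0.0079
```

Request:
{"op": "carry_out", "data": {
  "commands": [1,4,-6,2,0,0,-0.15,1,8,-13,2,0,0,-0.35,1,12,-19,2,0,0,-0.5,1,14.3,-23.2,2,0,0,-0.61,1,14.3,-23.2,2,0,0,-0.61,1,14.3,-23.2,2,0,0,-0.61,1,14.3,-23.2,2,0,0,-0.61,1,14.3,-23.2,2,0,0,-0.61,1,14.3,-23.2,2,0,0,-0.61]
}}

```text
time_s: 5.55
ee_pos: [0.625, 0.0535, 0.1767]
eef_rot: [3.141, -0.004, -0.15]
force: [-0.7, -0.3, -7.3]
grip_width: 0.0076
```

```bash
cat > plan.py <<'E'
from h import *
from scipy.spatial.transform import Rotation as Ro
J=np.array([.597,.0595,0]);psi=-.148
def row(th,x,z,tz=.0445):
    o=ctrl.get_obs(); R0=Ro.from_euler('xyz',o['eef_rot'])
    Rj=Ro.from_euler('z',psi); Rt=Rj*Ro.from_euler('y',-np.radians(th))
    p=J+Rj.apply([x,0,z])+Rt.apply([0,-.0,tz])
    R=Rt*Ro.from_euler('x',np.pi)
    print(th,x,z,np.round((p-o['ee_pos'])*100,2),np.round((R*R0.inv()).as_rotvec(),3))
E
python3 - <<'E'
from plan import *
print(ctrl.get_obs()['ee_pos'],ctrl.get_obs()['eef_rot'])
im,d,W=cloud('wrist'); cv2.imwrite('pics/w2.png',im)
X,Y,Z=np.moveaxis(W,-1,0); j=np.hypot(X-.597,Y-.06)<.11
for n in ('wrist','top','scene'):
    if n!='wrist': im,d,W=cloud(n); X,Y,Z=np.moveaxis(W,-1,0); j=np.hypot(X-.597,Y-.06)<.11
    if n=='scene': cv2.imwrite('pics/s2.png',im[150:350,250:480])
    p=(W[j&(Z>.0375)&(Z<.0415)][:,:2]*1000).astype(np.float32); print(n,len(p), [np.round(q,1) for q in cv2.minAreaRect(p)] if len(p)>5 else '')
for a in((22,.029,.110),(22,.029,.0471),(22,-.008,.0321),(11,-.005,.020),(0,-.004,.0085)): row(*a)
E
```

```text
[0.62497256 0.05350393 0.17670976] [ 3.14102146 -0.0037895  -0.14978368]
wrist 2391 [array([576.5,  63.5]), array([ 98.9, 112.1]), np.float64(81.1)]
top 0 
scene 313 [array([594.7,  41.2]), array([ 68.3, 154.7]), np.float64(88.9)]
22 0.029 0.11 [-1.54  0.19 -2.68] [-0.055 -0.375 -0.001]
22 0.029 0.0471 [-1.54  0.19 -8.97] [-0.055 -0.375 -0.001]
22 -0.008 0.0321 [ -5.2    0.74 -10.47] [-0.055 -0.375 -0.001]
11 -0.005 0.02 [ -4.1    0.57 -11.43] [-0.027 -0.185 -0.001]
0 -0.004 0.0085 [ -3.16   0.43 -12.5 ] [ 0.001  0.005 -0.002]
```

View pics/w2.png

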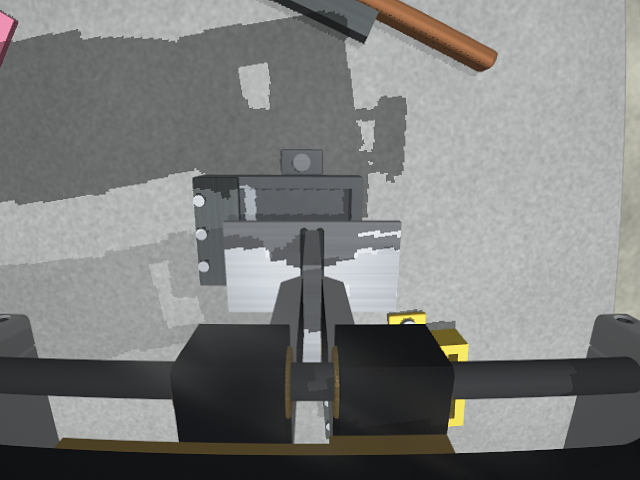

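The wrist view shows the tee held level and square with the jig. The jig's lip is visible at about (213,235), within 2 mm of my estimate. Next I'll tilt it and lower it to the entry pose.

Request:
{"op": "carry_out", "data": {
  "commands": [1,-0.4,0.1,-0.7,-0.014,-0.094,0,1,-0.8,0.2,-1.4,-0.028,-0.188,0,1,-1.2,0.3,-2,-0.041,-0.28,0,1,-1.6,0.3,-2.7,-0.055,-0.375,0,1,-1.6,0.3,-2.7,-0.055,-0.375,0,1,-1.6,0.3,-4.7,-0.055,-0.375,0,1,-1.6,0.3,-6.7,-0.055,-0.375,0,1,-1.6,0.3,-8,-0.055,-0.375,0,1,-1.6,0.3,-9,-0.055,-0.375,0,1,-1.6,0.3,-9,-0.055,-0.375,0,1,-1.6,0.3,-9,-0.055,-0.375,0]
}}

```text
time_s: 6.62
ee_pos: [0.6088, 0.0591, 0.0882]
eef_rot: [-3.142, -0.383, -0.146]
force: [0.7, -0.7, -5.5]
grip_width: 0.008
```

```bash
cat >> plan.py <<'E'
J=np.array([.596,.0603,0])
E
python3 - <<'E'
from plan import *
im,d,W=cloud('scene'); cv2.imwrite('pics/s3.png',cv2.resize(im[200:340,280:440],None,fx=4,fy=4))
# plate pixels seen by the wrist: slope in the jig frame
im,d,W=cloud('wrist'); cv2.imwrite('pics/w3.png',im)
for a in((22,.029,.0471),(22,.010,.0394),(22,-.008,.0321),(11,-.005,.020),(0,-.004,.0085)): row(*a)
E
```

```text
22 0.029 0.0471 [-0.11 -0.05 -0.08] [-0.     0.002 -0.002]
22 0.01 0.0394 [-1.98  0.23 -0.85] [-0.     0.002 -0.002]
22 -0.008 0.0321 [-3.76  0.5  -1.58] [-0.     0.002 -0.002]
11 -0.005 0.02 [-2.66  0.33 -2.55] [ 0.028  0.191 -0.002]
0 -0.004 0.0085 [-1.72  0.19 -3.62] [ 0.056  0.381 -0.002]
```

View pics/s3.png

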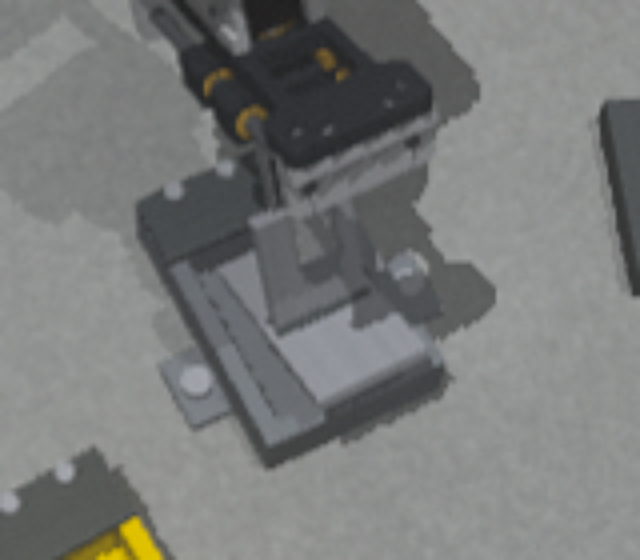

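View pics/w3.png

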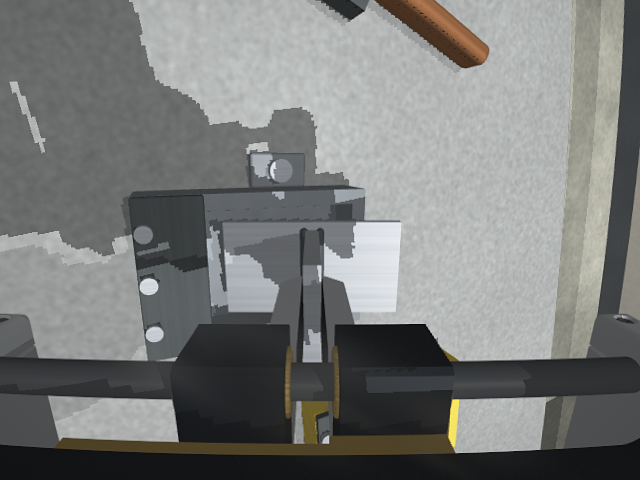

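Both views agree. The -x end hangs just in front of the lip edge (wrist picture, about (222,265)) and the +x end is raised above the far wall. Next I'll slide along the plate, under the lip.

Request:
{"op": "carry_out", "data": {
  "commands": [1,-1,0.1,-0.45,0,0,0,1,-2,0.2,-0.85,0,0,0,1,-2.9,0.35,-1.2,0,0,0,1,-3.8,0.5,-1.6,0,0,0,1,-3.8,0.5,-1.6,0,0,0,1,-3.8,0.5,-1.6,0,0,0]
}}

```text
time_s: 7.22
ee_pos: [0.5718, 0.0641, 0.0742]
eef_rot: [-3.141, -0.387, -0.146]
force: [-0.5, -0.2, -6.1]
grip_width: 0.0078
```

Run:
```python
from plan import *
im,d,W=cloud('scene'); cv2.imwrite('pics/s4.png',cv2.resize(im[200:340,280:440],None,fx=4,fy=4))
im,d,W=cloud('wrist'); cv2.imwrite('pics/w4.png',im)
for a in((22,-.008,.0321),(16,-.006,.0255),(11,-.005,.020),(5,-.004,.0135),(0,-.004,.0085),(0,-.004,.0075)): row(*a)
```

```text
22 -0.008 0.0321 [-0.06 -0.   -0.08] [-0.     0.003 -0.002]
16 -0.006 0.0255 [ 0.57 -0.1  -0.59] [ 0.015  0.107 -0.002]
11 -0.005 0.02 [ 1.04 -0.17 -1.05] [ 0.028  0.193 -0.002]
5 -0.004 0.0135 [ 1.6  -0.25 -1.63] [ 0.043  0.297 -0.001]
0 -0.004 0.0085 [ 1.98 -0.31 -2.12] [ 0.056  0.383 -0.001]
0 -0.004 0.0075 [ 1.98 -0.31 -2.22] [ 0.056  0.383 -0.001]
```

View pics/w4.png

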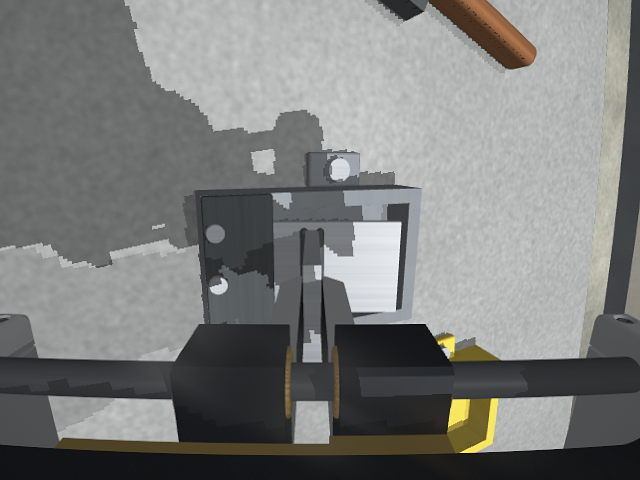

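The -x end is now hidden under the lip (edge at u≈273), and the force reading is only the tee's weight. Levelling next.

Request:
{"op": "carry_out", "data": {
  "commands": [1,0.3,-0.05,-0.3,0.008,0.053,0,1,0.57,-0.1,-0.6,0.015,0.107,0,1,0.8,-0.13,-0.82,0.022,0.15,0,1,1.04,-0.17,-1.05,0.028,0.193,0,1,1.3,-0.2,-1.3,0.035,0.245,0,1,1.6,-0.25,-1.6,0.043,0.297,0,1,1.8,-0.28,-1.85,0.05,0.34,0,1,1.98,-0.3,-2.1,0.056,0.384,0,1,1.98,-0.3,-2.1,0.056,0.384,0,1,1.98,-0.3,-2.1,0.056,0.384,0]
}}

```text
time_s: 8.15
ee_pos: [0.5927, 0.0608, 0.0531]
eef_rot: [-3.141, -0.001, -0.147]
force: [-0.7, 0.4, -6.0]
grip_width: 0.0079
```

Run:
```python
from plan import *
row(0,-.004,.008)
im,d,W=cloud('wrist'); cv2.imwrite('pics/w5.png',im)
Rj=Ro.from_euler('z',psi); L=(W-J)@Rj.as_matrix(); x,y,z=np.moveaxis(L,-1,0)
for a,b in((-.034,-.02),(.02,.035),(.035,.049)):
    m=(x>a)&(x<b)&(y>-.02)&(y<.028)&(z<.034); print(a,m.sum(),np.round(np.nanmedian(z[m]),4))
m=(z>.009)&(z<.02)&(x>.01)&(x<.06)&(abs(y)<.04); print(np.round(np.nanpercentile(x[m],[95,98,99.5]),4),np.round(np.nanpercentile(y[m],[1,5,95,99]),4))
```

```text
0 -0.004 0.008 [-0.07  0.01 -0.06] [-0.     0.001 -0.001]
-0.034 1418 0.0157
0.02 1707 0.0156
0.035 1576 0.0156
[0.0556 0.0582 0.0594] [-0.0381 -0.0299  0.0314  0.0341]
```

View pics/w5.png

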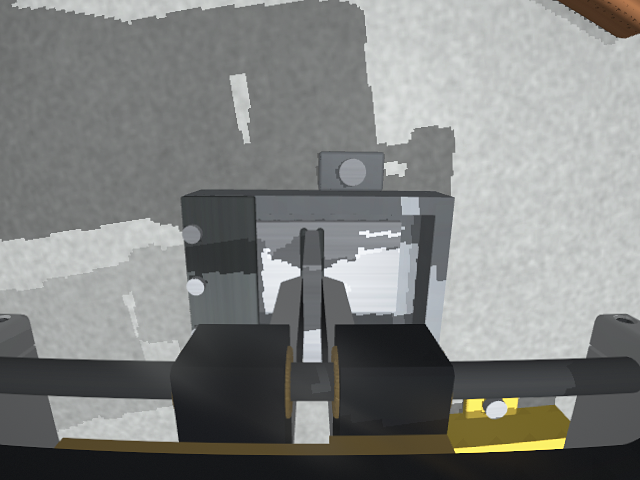

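The tee is level, but its top surface is at 15.6 mm against the 14 mm it should reach, and the force still shows its full weight. It is about 1.5 mm off the floor, so I'll lower it in small steps until it touches.

Request:
{"op": "carry_out", "data": {
  "commands": [1,0,0,-0.05,0,0,0,1,0,0,-0.1,0,0,0,1,0,0,-0.1,0,0,0,1,0,0,-0.1,0,0,0]
}}

```text
time_s: 8.53
ee_pos: [0.5925, 0.061, 0.0527]
eef_rot: [-3.141, -0.002, -0.146]
force: [0.1, 0.6, -2.6]
grip_width: 0.0081
```

Request:
{"op": "carry_out", "data": {
  "commands": [1,0,0,-0.05,0,0,0,1,0,0,-0.05,0,0,0,1,0,0,-0.05,0,0,0]
}}

```text
time_s: 8.78
ee_pos: [0.5925, 0.0611, 0.0527]
eef_rot: [-3.141, -0.002, -0.146]
force: [-2.8, 0.9, 2.2]
grip_width: 0.0077
```

Contact made: the height stays at 52.7 mm while the force changes sign. I'll release it by opening only partway, clear of the lip and bolts.

Request:
{"op": "carry_out", "data": {
  "commands": [0.4,0,0,0,0,0,0,0.4,0,0,0,0,0,0,0.4,0,0,0,0,0,0,0.4,0,0,0,0,0,0,0.4,0,0,0,0,0,0,0.4,0,0,0,0,0,0]
}}

```text
time_s: 9.28
ee_pos: [0.5926, 0.061, 0.0526]
eef_rot: [-3.141, -0.002, -0.146]
force: [-0.7, -0.1, 0.3]
grip_width: 0.0283
```

Request:
{"op": "carry_out", "data": {
  "commands": [0.4,0,0,1,0,0,0,0.4,0,0,3,0,0,0,0.4,0,0,6,0,0,0,0.4,0,0,9,0,0,0,0.4,0,0,12,0,0,0,0.4,0,0,14,0,0,0,0.4,0,0,14,0,0,0,0.4,-6,0,14,0,0,0,0.4,-6,0,14,0,0,0,0.4,-6,0,14,0,0,0]
}}

```text
time_s: 10.12
ee_pos: [0.53, 0.0611, 0.1927]
eef_rot: [-3.141, -0.001, -0.146]
force: [0.4, -0.5, -0.0]
grip_width: 0.028
```

Run:
```python
from plan import *
from fit import rect
im,d,W=cloud('wrist'); cv2.imwrite('pics/w6.png',im)
Rj=Ro.from_euler('z',psi); L=(W-J)@Rj.as_matrix(); x,y,z=np.moveaxis(L,-1,0)
for a,b in((-.034,-.02),(.02,.035),(.035,.048)):
  for c,e in((-.025,-.005),(.005,.025)):
    m=(x>a)&(x<b)&(y>c)&(y<e)&(z<.034); print(a,c,m.sum(),np.round(np.nanmedian(z[m]),4))
rect(L,(z>.078)&(z<.092)&(abs(x)<.03)&(abs(y)<.04),'web top (84 expected)'); m=(z>.075)&(z<.092)&(abs(x)<.03)&(abs(y)<.04); print(np.nanpercentile(z[m],[50,90]))
o=ctrl.get_obs(); print(o['ee_pos'],o['force'],o['grip_width'])
```

```text
-0.034 -0.025 262 0.0151
-0.034 0.005 274 0.0151
0.02 -0.025 281 0.015
0.02 0.005 296 0.015
0.035 -0.025 250 0.0149
0.035 0.005 256 0.015
web top (84 expected) 694 [array([-4.5,  1.6]), array([ 8.6, 50. ]), np.float64(0.2)]
[0.08482553 0.08583595]
[0.53160768 0.06111132 0.19310042] [ 0.81859132 -0.26710013 -0.64563584] 0.02834105032042461
```

View pics/w6.png

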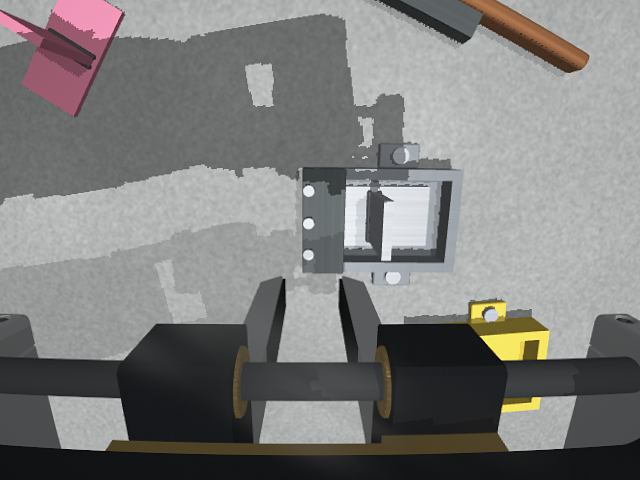

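The tee lies flat in the pocket with its -x end under the lip (edge at u≈344), and the gripper is clear.

```bash
python3 -c "
from station import ticket; print(ticket.hand_in())"
```

```text
the job is handed in; nothing more can be done
None
```

The long grey tee is loaded in the grey jig, and I handed the job in with the robot clock at about 10 s of the 42 s allowed. I gripped the tee by its web, tilted it about 22°, slid its -x end under the lip and levelled it. I then lowered it until it touched the floor and opened the fingers partway before backing off.

**Last checks:**
- **Flatness:** six patches across the base agree to within 0.2 mm.
- **Position:** the web is centred at jig x = -4.5 mm, y = +1.6 mm. That puts roughly 24 mm of the base under the lip.
- **Forces:** once clear, the tool felt less than 1.5 N.

**Disagreement:** the base's top surface reads 15 mm and the web's top about 85 mm, where 14 and 84 mm were expected. The offset is the same everywhere and within the 2 mm calibration. I also felt the contact with the floor, so I take the base to be seated.

I did not go near the short tee or the pipe stub, but I did not measure them again at the end.

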